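Ease the parts case shut

ROBOT

A 6-joint arm with a two-finger parallel gripper is mounted at the origin on the work surface. World frame = base frame: x ahead of the robot, y to its left, z up, the work surface at z = 0. Lengths are in m, angles in rad, forces in N, time in s.
With the tool pointing down it reaches from about 0.4 to 0.825 m from the base axis. Payload 7 kg.
Tool frame: the origin (TCP) lies on the centre line of the jaws, within the pads' length; the fingertips stand 22 mm ahead of it and the grasp point (between the pads) lies 3 mm ahead of it; z points along the fingers, y is the line along which they close (so a half turn about z gives the same grasp; the last joint's range is limited). The gripper opens to 88 mm and grips with 3 to 60 N. Pads are 19 mm wide; open, the fingers measure 130 mm over their backs; the gripper's body (78 mm by 193 mm) begins 47 mm behind the grasp point.
Start: joints at [1.547, 0.359, 0.012, 0, -1.224, -0.288], TCP at [0.207, 0.642, 0.213] pointing down, gripper open.
Joint ranges: [-3.07, 3.07], [-1.43, 2.12], [-1.02, 1.25], [-3.03, 1.67], [-3.05, -0], [-3.03, 3.03]. Speed limits (rad/s): [2.39, 2.39, 3.01, 3.14, 3.14, 3.14].

INTERFACE

Orientations are given as [roll, pitch, yaw] about the fixed x, y, z axes, in that order (R = Rz(yaw) Ry(pitch) Rx(roll)).
In Python, from station import monitor, viewer, order gives the robot as it stands. The module is installed in compiled form; this text tells all that it offers.
- The arm moves only by the tool servo_tool, never from a script. Its argument "targets" is a list of rows, each an object with "angular": the turn, a rotation vector about the tool's x, y, z in degrees, a list of three; "xyz": the shift along the tool's x, y, z in cm, a list of three; "claw": the finger opening in cm, from 0 to 8.76. A call has 1 to 20 rows; each row shifts and turns the commanded pose from where the row before left it, along the tool's axes as they then stand; what a row does not reach is not made up. A row lasts 1/10 s, in which the tool goes at most 50 mm and 8.59 degrees, less where a joint would pass 70% of its speed; a pose out of reach is approached as far as the arm can. A call is refused whole if a number of a shift passes 5 or a number of a turn 8.59, either way. A call with a gripper value outside its range is refused whole. The fingers move at their own pace and stop on an object; "force" is the grip in N (left out, the last holds). Time passes only in rows, so rows that do not move let the fingers close. It gives the time, the measured TCP pose, the force, the opening and the grip force at its end, in the units of the state.
- monitor.get_state(): the state, without advancing time (a new reading comes with each control period).
- viewer.grab_frame(name): name is "scene" or "top" or "wrist"; returns a dict with "color" (420x560x3 uint8, blue, green, red), "fovy" (degrees; the focal length in pixels is half the picture's height over the tangent of half this angle, whatever the lens; pixels are square), "cx", "cy" (the principal point, pixels), "k1" (the pictures are not rectified: a ray, as slopes to the right and down, at radius r is drawn at 1 + k1 r^2 times it, then the intrinsics apply), "R" (3x3) and "t" (3): a world point X has camera coordinates R X + t. Camera axes: x right, y down, z forward; pixel columns grow to the right and rows downward; lengths in m; the calibration is good to about 2 mm. A picture is of the moment at which its call begins. There is no depth.
- order.job_done(): hands the job in; it is judged then, once.
The state is a dict: "t": time; "q": joint angles; "qd": joint speeds; "joint_efforts": joint torques, N m; "eef_pos": TCP position; "ee_rot": TCP orientation; "force": force on the tool from outside, world axes, zero at the start; "moment": the same for the moment, N m; "width": finger opening in m; "gripper_force": force on a finger pad.
Only numpy, scipy, OpenCV 4.12 (cv2) and the standard library are available. Lean on these libraries where they do the work, as an engineer would, in place of code of your own. Each camera call takes 0.05 s, during which the arm holds its last target. There are 200 camera calls.

TASK

The lid of the small-parts case on the blue mat stands open, leaning back a little past upright. With the fingers tip the lid forward over its balance point, catch it on the back of the fingers as it sinks, and lower it slowly until the case is fully shut: let it ride on the fingers all the way, clearly slower than it would sink by itself, so that it never drops the last stretch. Do not grip the lid, leave the bottle, the spool and the cup where they stand, and finish with the hand clear.

Things in the scene. Friction and masses are not known exactly. Their poses are not given: they have to be found in the camera images.
- case: Grey open-topped plastic parts case with compartments, fixed to the mat: 110 mm deep (its x), 170 mm wide (its y), 70 mm high. Origin at the centre of its underside, 3 mm above the table. Its x axis points from the front wall to the hinge at the rear, roughly to the robot's left (world +y, within 0.45 rad), so its front faces the robot's right; z up. The lid is hinged along the top of the rear wall.
- lid (a joint): Angle of the white lid, rad: 0 shut (level on the rim), 1.57 upright, where it balances, about 1.85 leaning back on its stop, where it starts. The hinge is damped (0.15 N m s/rad): tipped past upright, which takes under 2 N at its edge, the lid sinks by itself, slowly at first, in 3 to 4 s from 1.4 rad to shut, the last part at 0.6 to 0.85 rad/s, which counts as a drop.
- case_hinge (a point): The hinge axis at its middle: at the top of the case's rear wall, 55 mm behind the case's centre and 70 mm above its underside. Axes as the case's; the hinge runs along y.
- lid_edge (a point): Middle of the lid's free edge, on its inner face. The lid is a flat plate: 142 mm from hinge to this edge, 170 mm wide, 6 mm thick, about 150 g. Axes move with it: x towards the hinge, y along the edge, z out of the outer face (up when shut). Shut, the edge overhangs the case's front wall by 32 mm, a lip 70 mm above the mat with free space below for fingertips.
- bottle: Bystander: white plastic bottle with black cap, 36 mm diameter, 85 mm high; origin at the centre of its underside. To be left alone.
- spool: Bystander: black spool, a ring of 60 mm outer diameter, 28 mm high; origin at the centre of its underside. To be left alone.
- cup: Bystander: small open steel cup, 60 mm across, 50 mm high; origin at the centre of its underside. To be left alone.
Not all that is in view belongs to the job. There is more than one size of the case; the one meant has the size given above.

How it is judged:
On the way, in this order (a step that is already met when the one before it is completed fails the run):
1. the lid is tipped forward over its balance point (below 1.45 rad) (value of joint lid below 1.45 rad).
2. the sinking lid is caught: it rests on the fingers between 0.15 and 1.0 rad, moving slower than 0.45 rad/s, for 0.2 s (value of joint lid between 0.15 and 1 rad and velocity of joint lid above -0.45 rad/s and contact force between the fingers and lid above 0.1 N), for 0.2 s.
At the end, for the whole second after the job is handed in: The lid is shut (within 0.03 rad, 4 mm at its edge) and at rest; bottle, spool and cup stand within 30 mm of where they were (value of joint lid below 0.03 rad and velocity of joint lid between -0.05 and 0.05 rad/s and distance of each of bottle, spool, cup from where it was at the start of the episode below 0.03 m and angle between each of bottle, spool, cup's own z axis and vertical below 0.1 rad); the robot touches nothing.
It fails at once if the lid drops: it closes faster than 0.45 rad/s between 0.35 and 0.03 rad (value of joint lid between 0.03 and 0.35 rad and velocity of joint lid below -0.45 rad/s).
It fails at once if the lid is gripped between the finger pads (contact force between the fingers and lid above 1 N and x of the grasp point in the frame of lid_edge between -0.008 and 0.142 m and y of the grasp point in the frame of lid_edge between -0.093 and 0.093 m and z of the grasp point in the frame of lid_edge between -0.005 and 0.011 m).
It fails at once if the bottle, the spool or the cup is knocked, shifted or lifted (over 30 mm) (distance of any of bottle, spool, cup from where it was at the start of the episode above 0.03 m).
It also fails if it takes over 50 s, if anything falls off the work surface, if the arm or the gripper's body presses on something with over 40 N, if the wrist force passes 120 N, or if a joint passes its speed limit or range.

## Working session

There is one attempt and no reset: what is moved stays moved. The work goes in short steps, Python scripts to look and compute and a tool call to move; the robot and the scene stay as the last step left them, time stands still between calls to the robot, and variables do not carry over. Pictures are saved under pics/ and viewed, at most 10 in all, crops included, and the job is handed in when it is done.

Besides the shell and the picture viewer there is one more tool, called after "Call:" in YAML: its name, and indented under it one key for each argument. servo_tool: Moves the arm, as the interface text tells. Its arguments: {"type":"object","properties":{"targets":{"type":"array"},"force":{"type":"number"}},"required":["targets"]}

```bash
mkdir -p pics
python3 - <<'E'
from station import monitor, viewer
import cv2
s=monitor.get_state();print(s)
for n in("scene","top"):
    f=viewer.grab_frame(n);cv2.imwrite(f"pics/{n}0.png",f["color"]);print(n,{k:f[k] for k in f if k!="color"})
E
```

```text
{'t': 0.0, 'q': array([ 1.54712385e+00,  3.59370299e-01,  1.10685210e-02, -3.81128202e-04,
       -1.22411752e+00, -2.88061752e-01]), 'qd': array([ 1.50900272e-03, -1.33135281e-03, -1.34373298e-06, -3.29118567e-04,
       -2.43586803e-04, -1.67689018e-03]), 'joint_efforts': array([-3.94483031e-04, -5.82716274e+01,  2.93054366e+01,  6.99729323e+00,
        7.06183855e-03, -1.61405947e-04]), 'eef_pos': array([0.20691277, 0.64195725, 0.21173207]), 'ee_rot': array([ 3.13993476e+00, -1.17600240e-04, -3.11863920e-01]), 'force': array([ 0.26231749, -0.0026975 , -0.16730883]), 'moment': array([0.01165156, 0.01210138, 0.00466083]), 'gripper_force': 0.0, 'width': 0.08790830356278889}
scene {'fovy': 52.920706538786575, 'cx': 282.1305069727825, 'cy': 208.71437369763387, 'k1': 0.028602216672248174, 'R': array([[-0.24933375,  0.96836004,  0.01056033],
       [ 0.7290584 ,  0.19487354, -0.65612358],
       [-0.63742178, -0.15589465, -0.75457957]]), 't': array([ 0.26179781, -0.30820878,  1.53930823])}
top {'fovy': 53.89583002861967, 'cx': 277.21533125296645, 'cy': 209.87296666512, 'k1': -0.014577327083561489, 'R': array([[ 3.66479765e-02, -9.99328173e-01, -3.57472531e-04],
       [-9.78566041e-01, -3.58140324e-02, -2.02795114e-01],
       [ 2.02646069e-01,  7.78184107e-03, -9.79221126e-01]]), 't': array([-0.14520719,  0.51892163,  1.17525722])}
```

View pics/scene0.png

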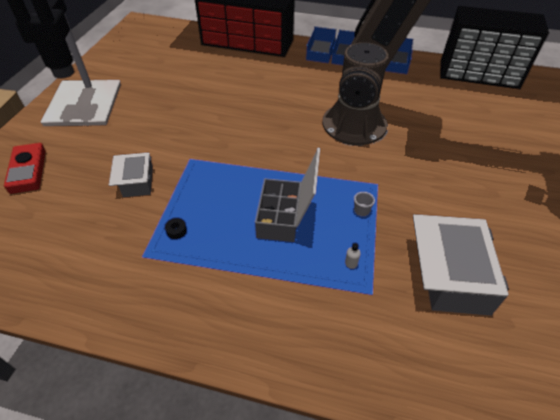

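View pics/top0.png

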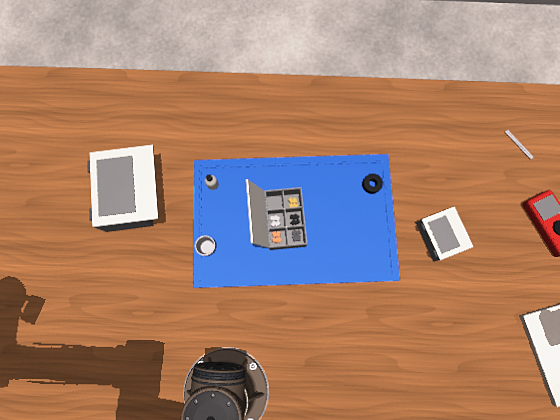

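The scene view shows the case on the mat at about (280,212), its lid open to the right at (310,190). The cup is at (363,204), the bottle at (353,257) and the spool at (176,228). In the top view the case is at (286,218), the lid at (257,215), the cup at (205,245), the bottle at (211,181) and the spool at (372,183). Next I'll zoom in on the corners.

Run:
```python
import cv2,numpy as np
a=cv2.imread("pics/top0.png")[165:265,190:320];b=cv2.imread("pics/scene0.png")[140:280,240:390]
a=cv2.resize(a,None,fx=6,fy=6,interpolation=cv2.INTER_CUBIC);b=cv2.resize(b,None,fx=4,fy=4,interpolation=cv2.INTER_CUBIC)
cv2.imwrite("pics/a.png",a);cv2.imwrite("pics/b.png",b)
```

```text
(no output)
```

View pics/a.png

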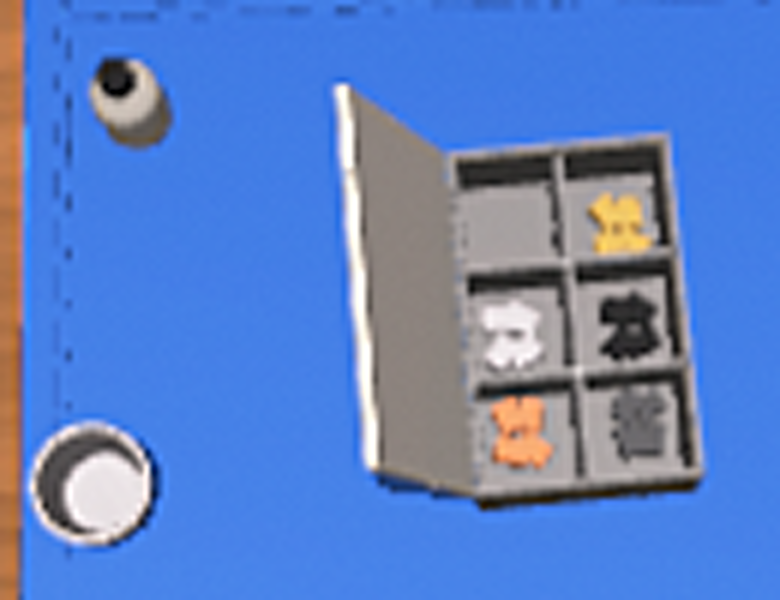

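View pics/b.png

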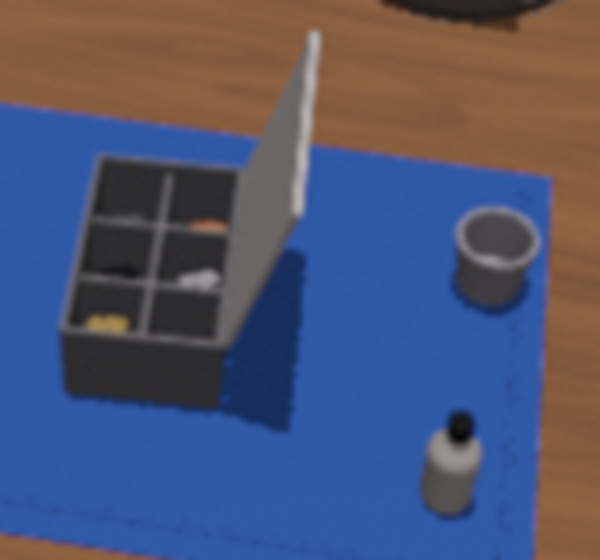

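The crops show the rim corners in the top crop at (668,136), (702,475), (450,155) and (475,492), and the lid edge from (345,88) to (375,470). In the scene crop the front corners are at (100,157) and (65,330), the rear one at (225,342), and the lid edge runs from (312,35) to (296,212).

```bash
cat > h.py <<'E'
import numpy as np,cv2,pickle,os
from station import viewer
def cal(n):
    p=f"{n}.pkl"
    if not os.path.exists(p):
        f=viewer.grab_frame(n);f.pop("color");pickle.dump(f,open(p,"wb"))
    return pickle.load(open(p,"rb"))
def ray(n,uv):
    f=cal(n);F=210/np.tan(np.radians(f["fovy"])/2);K=np.array([[F,0,f["cx"]],[0,F,f["cy"]],[0,0,1]])
    s=cv2.undistortPoints(np.array([[uv]],float),K,np.array([f["k1"],0,0,0]))[0,0]
    R,t=np.array(f["R"]),np.array(f["t"]);return -R.T@t,R.T@np.r_[s,1]
def plane(n,uv,z):
    c,d=ray(n,uv);return c+d*(z-c[2])/d[2]
def tri(p,q):
    c1,d1=ray("top",p);c2,d2=ray("scene",q);k=np.linalg.lstsq(np.c_[d1,-d2],c2-c1,rcond=None)[0]
    a,b=c1+d1*k[0],c2+d2*k[1];return (a+b)/2,np.linalg.norm(a-b)
A=lambda u,v:((u+.5)/6-.5+190,(v+.5)/6-.5+165)
B=lambda u,v:((u+.5)/4-.5+240,(v+.5)/4-.5+140)
E
python3 - <<'E'
from h import *
np.set_printoptions(precision=4,suppress=True)
T={"ff":(668,136),"fn":(702,475),"rf":(450,155),"rn":(475,492)};S={"ff":(65,330),"fn":(100,157),"rf":(222,342)}
for k in T:
    print(k,plane("top",A(*T[k]),.073),plane("scene",B(*S[k]),.073) if k in S else "",tri(A(*T[k]),B(*S[k])) if k in S else "")
for k,p,q in(("lidfar",(345,88),(296,212)),("lidnear",(375,470),(312,35))):print(k,tri(A(*p),B(*q)))
print("bottletop",tri(A(116,78),B(461,420)));print("cup",plane("top",A(93,484),.05),plane("scene",B(498,237),.05))
E
```

```text
ff [ 0.5906 -0.1938  0.073 ] [ 0.5895 -0.1925  0.073 ] (array([ 0.5903, -0.193 ,  0.0738]), np.float64(0.00152904507586318))
fn [ 0.4234 -0.2143  0.073 ] [ 0.425  -0.2151  0.073 ] (array([ 0.4237, -0.215 ,  0.0717]), np.float64(0.0011026211562208323))
rf [ 0.5771 -0.0868  0.073 ] [ 0.5723 -0.0877  0.073 ] (array([ 0.5759, -0.087 ,  0.0775]), np.float64(4.118815888083217e-05))
rn [ 0.4113 -0.1059  0.073 ]  
lidfar (array([ 0.5707, -0.046 ,  0.2102]), np.float64(0.00149373038197853))
lidnear (array([ 0.404 , -0.0681,  0.2064]), np.float64(0.003502368894728005))
bottletop (array([0.6063, 0.0768, 0.0875]), np.float64(0.001674001554877766))
cup [0.411  0.0813 0.05  ] [0.407  0.0804 0.05  ]
```

```bash
cat > plan.py <<'E'
import numpy as np
from scipy.spatial.transform import Rotation as Ro, Slerp
from station import monitor
H=np.array([.4934,-.0946,.073]); F=np.array([.124,-.992,0])   # hinge mid, forward direction
def P(r,z,l=0): return np.r_[(H+F*r+np.array([.992,.124,0])*l)[:2],z]
def O(a): return Ro.from_euler("xyz",[np.pi,0,-1.446])*Ro.from_rotvec([0,-np.radians(a),0])  # a = tilt from down
def corner(th,phi=30,s=.018):   # TCP (r,z) supporting the lid at th
    f=np.radians(phi);d=np.array([-np.cos(f),-np.sin(f)]);n=np.array([-np.sin(f),np.cos(f)])
    if th<f: t=.142*np.array([np.cos(th),np.sin(th)])+s*d
    else: t=(.142-s)*np.array([np.cos(th),np.sin(th)])
    c=t-.022*d-.010*n; return c[0],c[1]+.073
def now():
    s=monitor.get_state();return s["eef_pos"],Ro.from_euler("xyz",s["ee_rot"])
def go(way,start=None):
    """way: list of (pos,R,n). prints rounded rows"""
    p,R=start or now()
    for P1,R1,n in way:
        p0,sl=p.copy(),Slerp([0,1],Ro.concatenate([R,R1]))
        for k in range(1,n+1):
            x=np.round(R.inv().apply(p0+(P1-p0)*k/n-p)*100,1);w=np.round(np.degrees((R.inv()*sl(k/n)).as_rotvec()),1)
            print((x+0.).tolist(),(w+0.).tolist())
            p=p+R.apply(x/100);R=R*Ro.from_rotvec(np.radians(w))
    print("end",p.round(4),R.as_euler("xyz").round(3));return p,R
E
python3 - <<'E'
from plan import *
print(P(-.12,.29),P(.24,.29),P(*corner(.8)),P(*corner(0)))
e=go([(P(-.12,.29),O(0),16)])
print("B");go([(P(.20,.29),O(0),8),(P(.22,.25),O(60),8)],e)
E
```

```text
[0.47852 0.02444 0.29   ] [ 0.52316 -0.33268  0.29   ] [ 0.50709508 -0.20416064  0.1642919 ] [ 0.51205755 -0.24386039  0.06633975]
[2.8, 3.2, -0.5] [0.0, 0.0, 4.1]
[3.0, 2.9, -0.5] [0.0, 0.0, 4.0]
[3.2, 2.7, -0.5] [0.0, 0.0, 4.1]
[3.4, 2.5, -0.4] [0.0, 0.0, 4.0]
[3.6, 2.3, -0.5] [0.0, 0.0, 4.1]
[3.7, 2.0, -0.5] [0.0, 0.0, 4.1]
[3.9, 1.7, -0.5] [0.0, 0.0, 4.0]
[3.9, 1.4, -0.5] [0.0, 0.0, 4.1]
[4.1, 1.2, -0.5] [0.0, 0.0, 4.1]
[4.1, 0.8, -0.4] [0.0, 0.0, 4.0]
[4.2, 0.6, -0.5] [0.0, 0.0, 4.1]
[4.2, 0.3, -0.5] [0.0, 0.0, 4.0]
[4.2, 0.0, -0.5] [0.0, 0.0, 4.1]
[4.2, -0.4, -0.5] [0.0, 0.0, 4.1]
[4.2, -0.6, -0.5] [0.0, 0.0, 4.0]
[4.1, -0.9, -0.4] [0.0, -0.1, 4.1]
end [0.4784 0.0246 0.2896] [ 3.141e+00  1.000e-03 -1.446e+00]
B
[4.0, 0.0, 0.0] [0.0, 0.0, 0.0]
[4.0, 0.0, 0.0] [0.0, 0.0, 0.0]
[4.0, 0.0, 0.0] [0.0, 0.0, 0.0]
[4.0, 0.0, 0.0] [0.0, 0.0, 0.0]
[4.0, 0.0, 0.0] [0.0, 0.0, 0.0]
[4.0, 0.0, 0.0] [0.0, 0.0, 0.0]
[4.0, 0.0, -0.1] [0.0, 0.0, 0.0]
[4.0, 0.0, 0.0] [0.0, 0.0, 0.0]
[0.3, 0.0, 0.5] [0.0, -7.5, 0.0]
[0.3, 0.0, 0.5] [0.0, -7.5, 0.0]
[0.3, 0.0, 0.4] [0.0, -7.5, 0.0]
[0.5, 0.0, 0.4] [0.0, -7.5, 0.0]
[0.4, 0.0, 0.3] [0.0, -7.5, 0.0]
[0.5, 0.0, 0.2] [0.0, -7.5, 0.0]
[0.6, 0.0, 0.2] [0.0, -7.5, 0.0]
[0.5, 0.0, 0.1] [0.0, -7.5, 0.0]
end [ 0.5206 -0.3128  0.2503] [ 3.141  1.048 -1.447]
```

Call:
servo_tool:
  targets:
    - {"xyz": [2.8, 3.2, -0.5], "angular": [0, 0, 4.1], "claw": 0}
    - {"xyz": [3.0, 2.9, -0.5], "angular": [0, 0, 4.0], "claw": 0}
    - {"xyz": [3.2, 2.7, -0.5], "angular": [0, 0, 4.1], "claw": 0}
    - {"xyz": [3.4, 2.5, -0.4], "angular": [0, 0, 4.0], "claw": 0}
    - {"xyz": [3.6, 2.3, -0.5], "angular": [0, 0, 4.1], "claw": 0}
    - {"xyz": [3.7, 2.0, -0.5], "angular": [0, 0, 4.1], "claw": 0}
    - {"xyz": [3.9, 1.7, -0.5], "angular": [0, 0, 4.0], "claw": 0}
    - {"xyz": [3.9, 1.4, -0.5], "angular": [0, 0, 4.1], "claw": 0}
    - {"xyz": [4.1, 1.2, -0.5], "angular": [0, 0, 4.1], "claw": 0}
    - {"xyz": [4.1, 0.8, -0.4], "angular": [0, 0, 4.0], "claw": 0}
    - {"xyz": [4.2, 0.6, -0.5], "angular": [0, 0, 4.1], "claw": 0}
    - {"xyz": [4.2, 0.3, -0.5], "angular": [0, 0, 4.0], "claw": 0}
    - {"xyz": [4.2, 0, -0.5], "angular": [0, 0, 4.1], "claw": 0}
    - {"xyz": [4.2, -0.4, -0.5], "angular": [0, 0, 4.1], "claw": 0}
    - {"xyz": [4.2, -0.6, -0.5], "angular": [0, 0, 4.0], "claw": 0}
    - {"xyz": [4.1, -0.9, -0.4], "angular": [0, 0, 4.1], "claw": 0}

```text
t: 1.8
eef_pos: [0.4788, 0.023, 0.2902]
ee_rot: [-3.141, 0.0, -1.449]
force: [1.0, 0.7, 1.3]
width: 0.0004
gripper_force: 0.0
```

Call:
servo_tool:
  targets:
    - {"xyz": [4, 0, 0], "angular": [0, 0, 0], "claw": 0}
    - {"xyz": [4, 0, 0], "angular": [0, 0, 0], "claw": 0}
    - {"xyz": [4, 0, 0], "angular": [0, 0, 0], "claw": 0}
    - {"xyz": [4, 0, 0], "angular": [0, 0, 0], "claw": 0}
    - {"xyz": [4, 0, 0], "angular": [0, 0, 0], "claw": 0}
    - {"xyz": [4, 0, 0], "angular": [0, 0, 0], "claw": 0}
    - {"xyz": [4, 0, 0], "angular": [0, 0, 0], "claw": 0}
    - {"xyz": [4, 0, 0], "angular": [0, 0, 0], "claw": 0}
    - {"xyz": [0.3, 0, 0.5], "angular": [0, -7.5, 0], "claw": 0}
    - {"xyz": [0.3, 0, 0.5], "angular": [0, -7.5, 0], "claw": 0}
    - {"xyz": [0.3, 0, 0.4], "angular": [0, -7.5, 0], "claw": 0}
    - {"xyz": [0.5, 0, 0.4], "angular": [0, -7.5, 0], "claw": 0}
    - {"xyz": [0.4, 0, 0.3], "angular": [0, -7.5, 0], "claw": 0}
    - {"xyz": [0.5, 0, 0.2], "angular": [0, -7.5, 0], "claw": 0}
    - {"xyz": [0.6, 0, 0.2], "angular": [0, -7.5, 0], "claw": 0}
    - {"xyz": [0.5, 0, 0.1], "angular": [0, -7.5, 0], "claw": 0}

```text
t: 3.4
eef_pos: [0.5207, -0.3137, 0.2492]
ee_rot: [-3.14, 1.052, -1.445]
force: [0.4, -0.3, -1.5]
width: 0.0003
gripper_force: 0.0
```

Run:
```python
from plan import *
s=monitor.get_state()
for k in("t","q","eef_pos","ee_rot","force","width"):print(k,np.round(s[k],3))
```

```text
t 3.4
q [-0.702  0.747  0.616 -0.797 -2.175  0.616]
eef_pos [ 0.521 -0.314  0.249]
ee_rot [-3.14   1.052 -1.445]
force [ 0.363 -0.273 -1.503]
width 0.0
```

The tilted pose can be reached. Next I'll rehearse the lowest pose, well in front of the case, then come back behind the lid.

Run:
```python
from plan import *
print(now()[0])
e=go([(P(.22,.058),O(60),6)])
print("B");e=go([(P(.20,.25),O(60),5),(P(.18,.29),O(0),8),(P(-.10,.29),O(0),7)],e)
```

```text
[ 0.52066172 -0.31366234  0.24923283]
[2.8, 0.0, 1.6] [0.0, 0.0, 0.0]
[2.7, 0.0, 1.6] [0.0, 0.1, 0.0]
[2.8, 0.0, 1.6] [0.0, 0.0, 0.0]
[2.7, 0.0, 1.6] [0.0, 0.1, 0.0]
[2.8, 0.0, 1.6] [0.0, 0.0, 0.0]
[2.7, 0.0, 1.6] [0.0, 0.1, 0.0]
end [ 0.5206 -0.3124  0.0583] [-3.14   1.047 -1.446]
B
[-3.5, 0.0, -1.6] [0.0, 0.0, 0.0]
[-3.5, 0.0, -1.6] [0.0, 0.0, 0.0]
[-3.5, 0.0, -1.5] [0.0, 0.0, 0.0]
[-3.6, 0.0, -1.6] [0.0, 0.0, 0.0]
[-3.5, 0.0, -1.6] [0.0, 0.0, 0.0]
[-0.6, 0.0, 0.0] [0.0, 7.5, 0.0]
[-0.5, 0.0, -0.1] [0.0, 7.5, 0.0]
[-0.5, 0.0, -0.2] [0.0, 7.5, 0.0]
[-0.5, 0.0, -0.3] [0.0, 7.5, 0.0]
[-0.5, 0.0, -0.3] [0.0, 7.5, 0.0]
[-0.4, 0.0, -0.3] [0.0, 7.5, 0.0]
[-0.4, 0.0, -0.4] [0.0, 7.5, 0.0]
[-0.3, 0.0, -0.5] [0.0, 7.5, 0.0]
[-4.0, 0.0, 0.0] [0.0, 0.0, 0.0]
[-4.0, 0.0, 0.0] [0.0, 0.0, 0.0]
[-4.0, 0.0, 0.0] [0.0, 0.0, 0.0]
[-4.0, 0.0, 0.0] [0.0, 0.0, 0.0]
[-4.0, 0.0, 0.0] [0.0, 0.0, 0.0]
[-4.0, 0.0, 0.0] [0.0, 0.0, 0.0]
[-4.0, 0.0, 0.0] [0.0, 0.0, 0.0]
end [0.4809 0.0048 0.2899] [-3.141 -0.    -1.447]
```

Call:
servo_tool:
  targets:
    - {"xyz": [2.8, 0, 1.6], "angular": [0, 0, 0], "claw": 0}
    - {"xyz": [2.7, 0, 1.6], "angular": [0, 0, 0], "claw": 0}
    - {"xyz": [2.8, 0, 1.6], "angular": [0, 0, 0], "claw": 0}
    - {"xyz": [2.7, 0, 1.6], "angular": [0, 0.1, 0], "claw": 0}
    - {"xyz": [2.8, 0, 1.6], "angular": [0, 0.1, 0], "claw": 0}
    - {"xyz": [2.7, 0, 1.6], "angular": [0, 0, 0], "claw": 0}

```text
t: 4.0
eef_pos: [0.5205, -0.3121, 0.057]
ee_rot: [3.141, 1.044, -1.447]
force: [0.8, 0.5, -0.7]
width: 0.0004
gripper_force: 0.0
```

Run:
```python
from plan import *
from station import viewer
import cv2
print(monitor.get_state()["eef_pos"])
a=viewer.grab_frame("scene")["color"][100:300,150:430];cv2.imwrite("pics/low.png",cv2.resize(a,None,fx=2.8,fy=2.8,interpolation=cv2.INTER_CUBIC))
```

```text
[ 0.52047935 -0.31214859  0.05699769]
```

View pics/low.png

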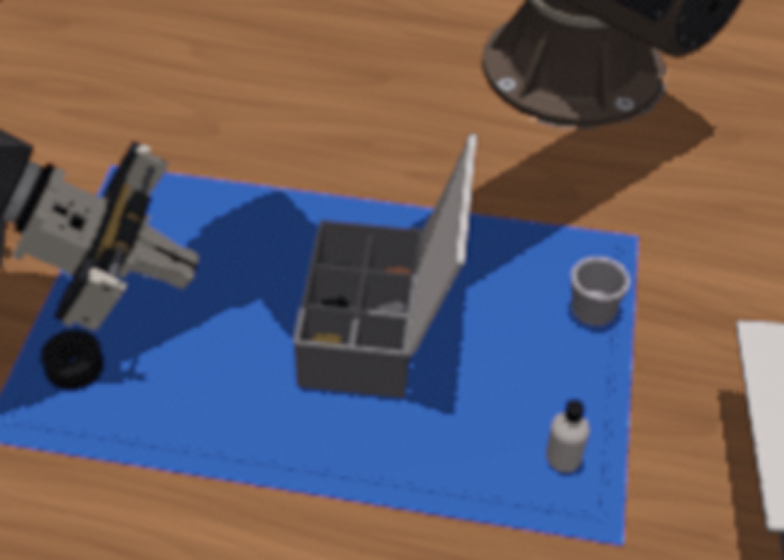

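The gripper (fingertips at (190,265)) is clear at its lowest pose. The spool at (72,358) is close to the gripper body, so I'll shift the line 3 cm towards the robot. Lid, cup and bottle haven't moved.

Call:
servo_tool:
  targets:
    - {"xyz": [-3.5, -0.6, -1.6], "angular": [0, 0, 0], "claw": 0}
    - {"xyz": [-3.5, -0.6, -1.6], "angular": [0, 0, 0], "claw": 0}
    - {"xyz": [-3.5, -0.6, -1.5], "angular": [0, 0, 0], "claw": 0}
    - {"xyz": [-3.6, -0.6, -1.6], "angular": [0, 0, 0], "claw": 0}
    - {"xyz": [-3.5, -0.6, -1.6], "angular": [0, 0, 0], "claw": 0}
    - {"xyz": [-0.6, 0, 0], "angular": [0, 7.5, 0], "claw": 0}
    - {"xyz": [-0.5, 0, -0.1], "angular": [0, 7.5, 0], "claw": 0}
    - {"xyz": [-0.5, 0, -0.2], "angular": [0, 7.5, 0], "claw": 0}
    - {"xyz": [-0.5, 0, -0.3], "angular": [0, 7.5, 0], "claw": 0}
    - {"xyz": [-0.5, 0, -0.3], "angular": [0, 7.5, 0], "claw": 0}
    - {"xyz": [-0.4, 0, -0.3], "angular": [0, 7.5, 0], "claw": 0}
    - {"xyz": [-0.4, 0, -0.4], "angular": [0, 7.5, 0], "claw": 0}
    - {"xyz": [-0.3, 0, -0.5], "angular": [0, 7.5, 0], "claw": 0}
    - {"xyz": [-4, 0, 0], "angular": [0, 0, 0], "claw": 0}
    - {"xyz": [-4, 0, 0], "angular": [0, 0, 0], "claw": 0}
    - {"xyz": [-4, 0, 0], "angular": [0, 0, 0], "claw": 0}
    - {"xyz": [-4, 0, 0], "angular": [0, 0, 0], "claw": 0}
    - {"xyz": [-4, 0, 0], "angular": [0, 0, 0], "claw": 0}
    - {"xyz": [-4, 0, 0], "angular": [0, 0, 0], "claw": 0}
    - {"xyz": [-4, 0, 0], "angular": [0, 0, 0], "claw": 0}

```text
t: 6.05
eef_pos: [0.5099, 0.0109, 0.2903]
ee_rot: [-3.14, -0.003, -1.447]
force: [1.6, -1.4, -0.3]
width: 0.0005
gripper_force: 0.0
```

Run:
```python
from plan import *
from h import plane
print("spool",plane("top",(372,183),.028),now()[0],now()[1].as_euler("xyz"))
L=-.03
e=go([(P(-.10,.205,L),O(0),3),(P(-.06,.205,L),O(0),2),(P(-.014,.205,L),O(0),6)])
```

```text
spool [ 0.62423095 -0.41453123  0.028     ] [0.50985435 0.01093785 0.29025452] [-3.14042554e+00 -2.91361391e-03 -1.44700324e+00]
[0.1, 2.0, 2.8] [0.0, -0.1, 0.0]
[0.1, 2.0, 2.9] [0.0, 0.0, 0.0]
[0.1, 2.0, 2.8] [-0.1, -0.1, -0.1]
[2.0, 0.0, 0.0] [0.0, 0.0, 0.0]
[2.0, 0.0, 0.0] [0.0, 0.0, 0.0]
[0.8, 0.0, 0.0] [0.0, 0.0, 0.0]
[0.7, 0.0, 0.0] [0.0, 0.0, 0.0]
[0.8, 0.0, 0.0] [0.0, 0.0, 0.0]
[0.7, 0.0, 0.0] [0.0, 0.0, 0.0]
[0.8, 0.0, 0.0] [0.0, 0.0, 0.0]
[0.8, 0.0, 0.0] [0.0, 0.0, 0.0]
end [ 0.4616 -0.0849  0.2051] [ 3.141e+00  1.000e-03 -1.445e+00]
```

Call:
servo_tool:
  targets:
    - {"xyz": [0.1, 2.0, 2.8], "angular": [0, 0, 0], "claw": 0}
    - {"xyz": [0.1, 2.0, 2.9], "angular": [0, 0, 0], "claw": 0}
    - {"xyz": [0.1, 2.0, 2.8], "angular": [0, -0.2, 0], "claw": 0}
    - {"xyz": [2, 0, 0], "angular": [0, 0, 0], "claw": 0}
    - {"xyz": [2, 0, 0], "angular": [0, 0, 0], "claw": 0}
    - {"xyz": [0.8, 0, 0], "angular": [0, 0, 0], "claw": 0}
    - {"xyz": [0.7, 0, 0], "angular": [0, 0, 0], "claw": 0}
    - {"xyz": [0.8, 0, 0], "angular": [0, 0, 0], "claw": 0}
    - {"xyz": [0.7, 0, 0], "angular": [0, 0, 0], "claw": 0}
    - {"xyz": [0.8, 0, 0], "angular": [0, 0, 0], "claw": 0}
    - {"xyz": [0.8, 0, 0], "angular": [0, 0, 0], "claw": 0}
    - {"xyz": [0.4, 0, 0], "angular": [0, 0, 0], "claw": 0}
    - {"xyz": [0.4, 0, 0], "angular": [0, 0, 0], "claw": 0}

```text
t: 7.35
eef_pos: [0.4632, -0.0949, 0.2042]
ee_rot: [3.141, 0.0, -1.447]
force: [0.6, 0.8, 0.6]
width: 0.0003
gripper_force: 0.0
```

```bash
cat > look.py <<'E'
import sys,cv2,numpy as np
from station import viewer
from plan import *
a=viewer.grab_frame("scene")["color"]
cv2.imwrite(sys.argv[1],cv2.resize(a[120:260,220:400],None,fx=4,fy=4,interpolation=cv2.INTER_CUBIC))
s=monitor.get_state();p=s["eef_pos"];print(s["t"],p,s["force"],"r",(p-H)@F)
E
python3 look.py pics/push.png
python3 - <<'E'
# expected pixel (crop) of far/near inner lid corners for angles
from h import *
from plan import *
f=cal("scene");FF=210/np.tan(np.radians(f["fovy"])/2);K=np.array([[FF,0,f["cx"]],[0,FF,f["cy"]],[0,0,1]])
for th in(1.3,1.4,1.45,1.5,1.57,1.65):
    X=np.array([P(.142*np.cos(th),.073+.142*np.sin(th),l) for l in(.085,-.085)])
    uv=cv2.projectPoints(X,cv2.Rodrigues(np.array(f["R"]))[0],np.array(f["t"]),K,np.array([f["k1"],0,0,0]))[0][:,0]
    print(th,((uv-[220,120])*4).round().tolist())
E
```

```text
7.4 [ 0.46322866 -0.09518543  0.20422824] [0.25556266 0.56987494 0.12186963] r -0.0031604997089392387
1.3 [[250.0, 281.0], [282.0, 100.0]]
1.4 [[273.0, 280.0], [302.0, 98.0]]
1.45 [[284.0, 280.0], [313.0, 98.0]]
1.5 [[296.0, 280.0], [323.0, 98.0]]
1.57 [[312.0, 281.0], [338.0, 99.0]]
1.65 [[331.0, 284.0], [355.0, 101.0]]
```

View pics/push.png

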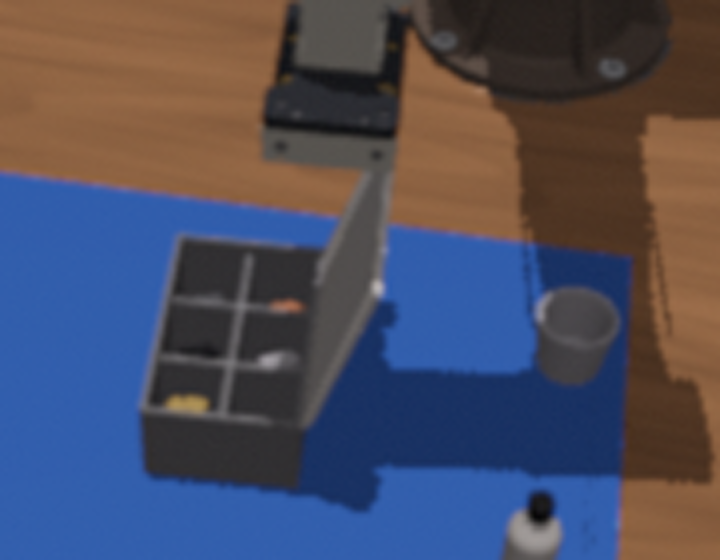

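The lid's far corner is still at about (377,290), its starting place, and the gripper body hides the fingers. I need another view before going on.

Run:
```python
from station import viewer
from plan import *
import cv2
t=viewer.grab_frame("top")["color"][150:280,180:330];w=viewer.grab_frame("wrist")["color"]
t=cv2.resize(t,(450,390),interpolation=cv2.INTER_CUBIC);w=cv2.resize(w,(340,255))
c=np.zeros((390,790,3),np.uint8);c[:,:450]=t;c[:255,450:]=w;cv2.imwrite("pics/tw.png",c)
```

```text
(no output)
```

View pics/tw.png

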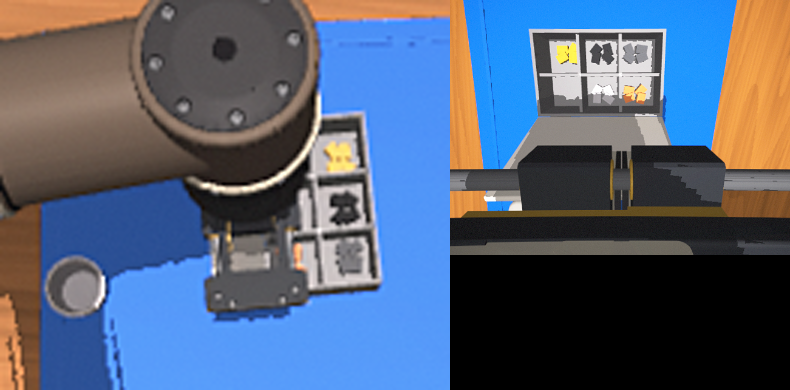

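Run:
```python
from h import *
from plan import *
np.set_printoptions(precision=4,suppress=True)
def pr(n,X):
    f=cal(n);FF=210/np.tan(np.radians(f["fovy"])/2);K=np.array([[FF,0,f["cx"]],[0,FF,f["cy"]],[0,0,1]])
    return cv2.projectPoints(np.array(X,float),cv2.Rodrigues(np.array(f["R"]))[0],np.array(f["t"]),K,np.array([f["k1"],0,0,0]))[0][:,0]
s=monitor.get_state();print(s["t"],s["eef_pos"],s["force"],s["width"])
p,R=now()
pts=np.array([p,p+R.apply([0,0,.022]),p+R.apply([0,-.096,-.044]),p+R.apply([0,.096,-.044])])
print(pts);print("scene crop",(pr("scene",pts)-[220,120])*4);print("top crop",(pr("top",pts)-[180,150])*3)
w=cal("wrist");print("wristcam pos",-np.array(w["R"]).T@w["t"],"r",(-np.array(w["R"]).T@w["t"]-H)@F)
sc=np.array([340/560,255/420])
print("tip wrist",pr("wrist",pts[:2])*sc+[450,0])
for th in(1.45,1.5,1.6,1.7,1.85):
    e=[P(.142*np.cos(th),.073+.142*np.sin(th),l) for l in(.085,-.085)];print(th,(pr("wrist",e)*sc+[450,0]).tolist(),((pr("scene",e)-[220,120])*4).round().tolist())
```

```text
7.5 [ 0.4632 -0.0947  0.2043] [ 0.5124 -0.6349 -0.0438] 0.0005404218540629858
[[ 0.4632 -0.0947  0.2043]
 [ 0.4632 -0.0947  0.1823]
 [ 0.5584 -0.0828  0.2483]
 [ 0.3679 -0.1066  0.2483]]
scene crop [[335.2809 166.8603]
 [333.6402 191.3912]
 [323.7787 220.8464]
 [352.0417  21.6296]]
top crop [[252.5946 211.6813]
 [253.3751 216.1229]
 [241.7546  90.7452]
 [260.4792 318.0169]]
wristcam pos [ 0.4711 -0.1627  0.3765] r 0.06480993095622394
tip wrist [[620.6486 155.6029]
 [620.7226 146.6067]]
1.45 [[465.2127488441318, 134.6366100234726], [694.0149101212339, 134.5615140037929]] [[284.0, 280.0], [313.0, 98.0]]
1.5 [[466.2829077026279, 143.9927329748662], [693.5284907901687, 143.81275250666076]] [[296.0, 280.0], [323.0, 98.0]]
1.6 [[469.2776556337892, 161.84213485817557], [692.1662296102044, 161.47484550350543]] [[319.0, 282.0], [345.0, 100.0]]
1.7 [[473.27774238067246, 178.11989991435487], [690.3438135151408, 177.60418980305175]] [[342.0, 286.0], [365.0, 103.0]]
1.85 [[480.7394410399477, 198.7810221794857], [686.9354095865058, 198.12515760550912]] [[376.0, 294.0], [396.0, 111.0]]
```

Run:
```python
from h import *
from plan import *
def pr(n,X):
    f=cal(n);FF=210/np.tan(np.radians(f["fovy"])/2);K=np.array([[FF,0,f["cx"]],[0,FF,f["cy"]],[0,0,1]])
    return cv2.projectPoints(np.array(X,float),cv2.Rodrigues(np.array(f["R"]))[0],np.array(f["t"]),K,np.array([f["k1"],0,0,0]))[0][:,0]
p=np.array([.5205,-.3121,.057]);R=Ro.from_euler("xyz",[3.141,1.044,-1.447])
print((pr("scene",[p+R.apply([0,0,.022]),p,p+R.apply([0,.096,-.044]),p+R.apply([0,-.096,-.044])])-[150,100])*2.8)
a=viewer.grab_frame("scene")["color"];b=a.copy()
p,R=now()
q=pr("scene",[p,p+R.apply([0,0,.022]),p+R.apply([0,0,-.044])])
c=cv2.resize(a[110:240,230:360],None,fx=4.6,fy=4.6,interpolation=cv2.INTER_NEAREST)
for u in q: cv2.drawMarker(c,tuple(int(v) for v in (u-[230,110])*4.6),(0,0,255),0,14,1)
cv2.imwrite("pics/z.png",c)
```

```text
[[223.82608336 287.21537729]
 [204.71027766 278.13834456]
 [187.36138437 194.60721893]
 [141.79734757 331.87443975]]
```

View pics/z.png

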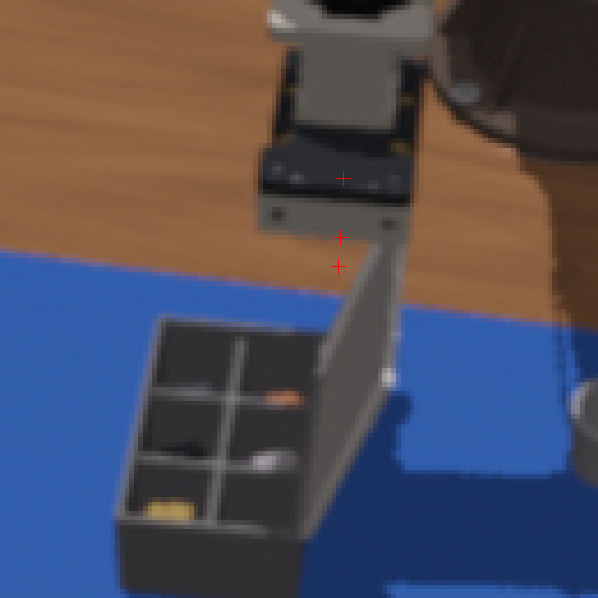

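The red marks show where the fingertips should be, (338,266), but no finger is there. The hand sits about 30–50 mm further back along the tool axis than stated, so it passed over the lid, whose corner is unmoved at (390,378). I'll go to the tilted pose in front and measure the true fingertip.

Run:
```python
from plan import *
L=-.03
go([(P(0,.28,L),O(0),2),(P(.16,.28,L),O(0),4),(P(.24,.22,L),O(60),8),(P(.24,.12,L),O(60),3)])
```

```text
[0.2, 0.0, -3.8] [0.0, 0.0, 0.0]
[0.2, 0.0, -3.8] [0.0, 0.0, 0.0]
[4.0, 0.0, 0.0] [0.0, 0.0, 0.0]
[4.0, 0.0, 0.0] [0.0, 0.0, 0.0]
[4.0, 0.0, 0.0] [0.0, 0.0, 0.0]
[4.0, 0.0, 0.0] [0.0, 0.0, 0.0]
[1.0, 0.0, 0.8] [0.0, -7.5, 0.0]
[1.1, 0.0, 0.6] [0.0, -7.5, 0.0]
[1.1, 0.0, 0.4] [0.0, -7.5, 0.0]
[1.3, 0.0, 0.4] [0.0, -7.5, 0.0]
[1.2, 0.0, 0.1] [0.0, -7.5, 0.0]
[1.2, 0.0, 0.0] [0.0, -7.5, 0.0]
[1.3, 0.0, -0.2] [0.0, -7.5, 0.0]
[1.2, 0.0, -0.3] [0.0, -7.5, 0.0]
[2.9, 0.0, 1.7] [0.0, 0.0, 0.0]
[2.9, 0.0, 1.6] [0.0, 0.0, 0.0]
[2.8, 0.0, 1.7] [0.0, 0.0, 0.0]
end [ 0.4934 -0.3361  0.1204] [ 3.142  1.047 -1.446]
```

Call:
servo_tool:
  targets:
    - {"xyz": [0.2, 0, -3.8], "angular": [0, 0, 0], "claw": 0}
    - {"xyz": [0.2, 0, -3.8], "angular": [0, 0, 0], "claw": 0}
    - {"xyz": [4, 0, 0], "angular": [0, 0, 0], "claw": 0}
    - {"xyz": [4, 0, 0], "angular": [0, 0, 0], "claw": 0}
    - {"xyz": [4, 0, 0], "angular": [0, 0, 0], "claw": 0}
    - {"xyz": [4, 0, 0], "angular": [0, 0, 0], "claw": 0}
    - {"xyz": [1.0, 0, 0.8], "angular": [0, -7.5, 0], "claw": 0}
    - {"xyz": [1.1, 0, 0.6], "angular": [0, -7.5, 0], "claw": 0}
    - {"xyz": [1.1, 0, 0.4], "angular": [0, -7.5, 0], "claw": 0}
    - {"xyz": [1.3, 0, 0.4], "angular": [0, -7.5, 0], "claw": 0}
    - {"xyz": [1.2, 0, 0.1], "angular": [0, -7.5, 0], "claw": 0}
    - {"xyz": [1.2, 0, 0], "angular": [0, -7.5, 0], "claw": 0}
    - {"xyz": [1.3, 0, -0.2], "angular": [0, -7.5, 0], "claw": 0}
    - {"xyz": [1.2, 0, -0.3], "angular": [0, -7.5, 0], "claw": 0}
    - {"xyz": [2.9, 0, 1.7], "angular": [0, 0, 0], "claw": 0}
    - {"xyz": [2.9, 0, 1.6], "angular": [0, 0, 0], "claw": 0}
    - {"xyz": [2.8, 0, 1.7], "angular": [0, 0, 0], "claw": 0}

```text
t: 9.3
eef_pos: [0.4933, -0.3365, 0.118]
ee_rot: [3.139, 1.048, -1.449]
force: [-0.0, 0.2, 0.3]
width: 0.0007
gripper_force: 0.0
```

```bash
cat >> h.py <<'E'
def pr(n,X):
    f=cal(n);FF=210/np.tan(np.radians(f["fovy"])/2);K=np.array([[FF,0,f["cx"]],[0,FF,f["cy"]],[0,0,1]])
    return cv2.projectPoints(np.array(X,float),cv2.Rodrigues(np.array(f["R"]))[0],np.array(f["t"]),K,np.array([f["k1"],0,0,0]))[0][:,0]
E
python3 - <<'E'
from h import *
from plan import *
p,R=now();print(p,R.as_euler("xyz"))
pts=[p,p+R.apply([0,0,.022])];c=np.zeros((480,800,3),np.uint8)
for i,(n,o) in enumerate((("scene",(170,130)),("top",(270,170)))):
    g=viewer.grab_frame(n)["color"][o[1]:o[1]+96,o[0]:o[0]+80];g=cv2.resize(g,(400,480),interpolation=cv2.INTER_CUBIC)
    for u in pr(n,pts): cv2.drawMarker(g,tuple(int(v) for v in (u-o+.5)*5),(0,0,255),0,14,1)
    print(n,pr(n,pts).tolist());c[:,400*i:400*i+400]=g
cv2.imwrite("pics/tip.png",c)
E
```

```text
[ 0.49325472 -0.3365212   0.11796   ] [ 3.13934009  1.04804816 -1.44863229]
scene [[216.09906906347106, 176.173033187448], [223.12711892593364, 179.60220418873078]]
top [[351.8354170849145, 218.56870428973693], [344.46167704904695, 219.86099980916802]]
```

View pics/tip.png

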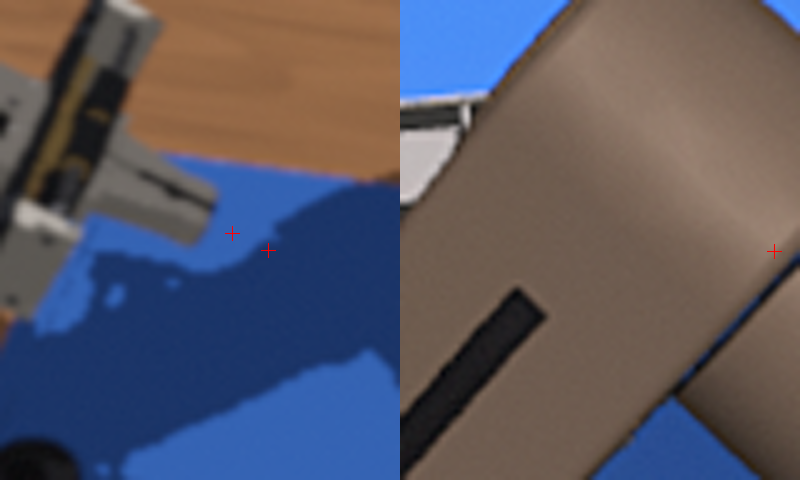

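The left panel shows the real fingertips at about (205,217), against a predicted (268,250). That is a shift of 40 mm straight back along the tool axis, so the true tip lies 18 mm behind the reported TCP. I'll replan in tip coordinates with this offset.

```bash
cat >> plan.py <<'E'
K=.018  # reported TCP lies this far AHEAD of the real fingertip (measured)
L=-.03
def T(r,z,a,n): return (P(r,z,L)+O(a).apply([0,0,K]),O(a),n)   # tip centre at r,z
def tip(th,phi=30,s=.018):  # tip centre supporting the lid at th
    f=np.radians(phi);d=np.array([-np.cos(f),-np.sin(f)]);n=np.array([-np.sin(f),np.cos(f)])
    t=.142*np.array([np.cos(th),np.sin(th)])+s*d if th<f else (.142-s)*np.array([np.cos(th),np.sin(th)])
    c=t-.010*n; return c[0],c[1]+.073
E
python3 - <<'E'
from plan import *
e=go([T(.24,.26,60,4),T(.16,.28,0,8),T(-.10,.26,0,7)])
print("descend/push");e=go([T(-.10,.183,0,3),T(-.06,.183,0,2),T(-.006,.183,0,8)],e)
E
```

```text
[-3.1, 0.0, -1.4] [0.0, 0.1, -0.1]
[-3.1, 0.0, -1.4] [0.1, 0.1, -0.1]
[-3.1, 0.0, -1.4] [0.0, 0.1, 0.0]
[-3.1, 0.0, -1.4] [0.1, 0.2, -0.1]
[-0.5, 0.0, 0.6] [0.0, 7.5, 0.0]
[-0.6, 0.0, 0.6] [0.0, 7.5, 0.0]
[-0.7, 0.0, 0.5] [0.0, 7.5, 0.0]
[-0.7, 0.0, 0.3] [0.0, 7.5, 0.0]
[-0.8, 0.0, 0.3] [0.0, 7.5, 0.0]
[-0.8, 0.0, 0.2] [0.0, 7.5, 0.0]
[-0.8, 0.0, 0.1] [0.0, 7.5, 0.0]
[-0.8, 0.0, -0.1] [0.0, 7.5, -0.1]
[-3.7, 0.0, 0.3] [0.0, 0.0, 0.0]
[-3.7, 0.0, 0.3] [0.0, 0.0, 0.0]
[-3.8, 0.0, 0.3] [0.0, 0.0, 0.0]
[-3.7, 0.0, 0.3] [0.0, 0.0, 0.0]
[-3.7, 0.0, 0.2] [0.0, 0.0, 0.0]
[-3.7, -0.1, 0.3] [0.0, 0.0, 0.0]
[-3.7, 0.0, 0.3] [0.0, 0.0, 0.0]
end [0.4516 0.0005 0.2421] [-3.142e+00 -1.000e-03 -1.445e+00]
descend/push
[0.0, 0.0, 2.6] [0.0, 0.0, 0.0]
[0.0, 0.0, 2.5] [0.0, 0.0, 0.0]
[0.0, 0.0, 2.6] [0.0, 0.0, 0.0]
[2.0, 0.0, 0.0] [0.0, 0.0, 0.0]
[1.9, 0.0, 0.0] [0.0, 0.0, 0.0]
[0.7, 0.0, 0.0] [0.0, 0.0, 0.0]
[0.7, 0.0, 0.0] [0.0, 0.0, 0.0]
[0.6, 0.0, 0.0] [0.0, 0.0, 0.0]
[0.7, 0.0, 0.0] [0.0, 0.0, 0.0]
[0.7, 0.0, 0.0] [0.0, 0.0, 0.0]
[0.7, 0.0, 0.0] [0.0, 0.0, 0.0]
[0.7, 0.0, 0.0] [0.0, 0.0, 0.0]
[0.6, 0.0, 0.0] [0.0, 0.0, 0.0]
end [ 0.4633 -0.0918  0.1652] [-3.142e+00 -1.000e-03 -1.445e+00]
```

Call:
servo_tool:
  targets:
    - {"xyz": [-3.1, 0, -1.4], "angular": [0, 0, 0], "claw": 0}
    - {"xyz": [-3.1, 0, -1.4], "angular": [0, 0, 0], "claw": 0}
    - {"xyz": [-3.1, 0, -1.4], "angular": [0, 0.1, -0.1], "claw": 0}
    - {"xyz": [-3.1, 0, -1.4], "angular": [0.1, 0.1, -0.1], "claw": 0}
    - {"xyz": [-0.5, 0, 0.6], "angular": [0, 7.5, 0], "claw": 0}
    - {"xyz": [-0.6, 0, 0.6], "angular": [0, 7.5, 0], "claw": 0}
    - {"xyz": [-0.7, 0, 0.5], "angular": [0, 7.5, 0], "claw": 0}
    - {"xyz": [-0.7, 0, 0.3], "angular": [0, 7.5, 0], "claw": 0}
    - {"xyz": [-0.8, 0, 0.3], "angular": [0, 7.5, 0], "claw": 0}
    - {"xyz": [-0.8, 0, 0.2], "angular": [0, 7.5, 0], "claw": 0}
    - {"xyz": [-0.8, 0, 0.1], "angular": [0, 7.5, 0], "claw": 0}
    - {"xyz": [-0.8, 0, -0.1], "angular": [0, 7.5, 0], "claw": 0}
    - {"xyz": [-3.7, 0, 0.3], "angular": [0, 0, 0], "claw": 0}
    - {"xyz": [-3.7, 0, 0.3], "angular": [0, 0, 0], "claw": 0}
    - {"xyz": [-3.8, 0, 0.3], "angular": [0, 0, 0], "claw": 0}
    - {"xyz": [-3.7, 0, 0.3], "angular": [0, 0, 0], "claw": 0}
    - {"xyz": [-3.7, 0, 0.2], "angular": [0, 0, 0], "claw": 0}
    - {"xyz": [-3.7, 0, 0.3], "angular": [0, 0, 0], "claw": 0}
    - {"xyz": [-3.7, 0, 0.3], "angular": [0, 0, 0], "claw": 0}

```text
t: 11.3
eef_pos: [0.4511, 0.0008, 0.2484]
ee_rot: [-3.134, -0.002, -1.447]
force: [0.6, -0.1, -0.0]
width: 0.0004
gripper_force: 0.0
```

Call:
servo_tool:
  targets:
    - {"xyz": [0, 0, 2.6], "angular": [0, 0, 0], "claw": 0}
    - {"xyz": [0, 0, 2.5], "angular": [0, 0, 0], "claw": 0}
    - {"xyz": [0, 0, 2.6], "angular": [0, 0, 0], "claw": 0}
    - {"xyz": [2, 0, 0], "angular": [0, 0, 0], "claw": 0}
    - {"xyz": [1.9, 0, 0], "angular": [0, 0, 0], "claw": 0}
    - {"xyz": [0.7, 0, 0], "angular": [0, 0, 0], "claw": 0}
    - {"xyz": [0.7, 0, 0], "angular": [0, 0, 0], "claw": 0}
    - {"xyz": [0.6, 0, 0], "angular": [0, 0, 0], "claw": 0}
    - {"xyz": [0.7, 0, 0], "angular": [0, 0, 0], "claw": 0}
    - {"xyz": [0.5, 0, 0], "angular": [0, 0, 0], "claw": 0}

```text
t: 12.3
eef_pos: [0.4607, -0.072, 0.1697]
ee_rot: [-3.137, -0.003, -1.446]
force: [0.6, 0.6, 0.7]
width: 0.0006
gripper_force: 0.3
```

```bash
cat > ang.py <<'E'
import cv2
from h import *
from plan import *
def nonblue(c):
    h=cv2.cvtColor(c,cv2.COLOR_BGR2HSV);return ~((h[...,0]>95)&(h[...,0]<130)&(h[...,1]>120))
a=viewer.grab_frame("scene")["color"]
s=monitor.get_state();p=s["eef_pos"];print(s["t"],p,s["ee_rot"],s["force"],"r",(p-H)@F)
m=nonblue(a)
for r in(188,190,192): print(r,"rightmost lid col",np.where(m[r,270:325])[0].max()+270, "ref0",np.where(nonblue(cv2.imread("pics/scene0.png"))[r,270:325])[0].max()+270)
E
python3 ang.py
```

```text
12.35 [ 0.46060944 -0.07238626  0.16952025] [-3.13773423 -0.0036206  -1.44614544] [ 0.40658389 -1.08549668 -0.34471367] r -0.026102055016823972
188 rightmost lid col 305 ref0 316
190 rightmost lid col 305 ref0 316
192 rightmost lid col 304 ref0 315
```

The geometry checks out: the lid is at about 1.66 rad, as predicted for this finger position. Now I'll plan the rest.

Run:
```python
from plan import *
p,R=now(); p=p+.021*F   # after the push
print([np.round(tip(t),3) for t in(.9,.5,0)])
rc,zc=tip(.9)
e=go([T(-.01,.268,0,2),T(.07,.29,16,2),T(.17,.25,45,4),T(rc+.06,zc+.01,60,3),T(rc,zc,60,3)],(p,R))
```

```text
[array([0.082, 0.161]), array([0.114, 0.123]), array([0.131, 0.055])]
[-0.2, 0.0, -4.0] [-0.1, -0.1, 0.0]
[-0.3, 0.0, -4.0] [-0.1, -0.1, 0.0]
[3.8, 0.0, -1.2] [0.0, -8.0, 0.0]
[3.5, 0.0, -1.6] [0.0, -8.0, 0.0]
[2.5, 0.0, 0.2] [0.0, -7.3, 0.0]
[2.4, 0.0, -0.1] [0.0, -7.2, 0.0]
[2.5, 0.0, -0.4] [0.0, -7.3, 0.0]
[2.4, 0.0, -0.7] [0.0, -7.2, 0.0]
[1.0, 0.0, 2.5] [0.0, -5.0, 0.0]
[1.3, 0.0, 2.4] [0.0, -5.0, 0.0]
[1.4, 0.0, 2.2] [0.0, -5.0, 0.0]
[-0.7, 0.0, 1.9] [0.0, 0.0, 0.0]
[-0.7, 0.0, 1.9] [0.0, 0.0, 0.0]
[-0.7, 0.0, 1.9] [0.0, 0.0, 0.0]
end [ 0.472  -0.1646  0.1521] [-3.141  1.047 -1.446]
```

Call:
servo_tool:
  targets:
    - {"xyz": [0.7, 0, 0], "angular": [0, 0, 0], "claw": 0}
    - {"xyz": [0.7, 0, 0], "angular": [0, 0, 0], "claw": 0}
    - {"xyz": [0.7, 0, 0], "angular": [0, 0, 0], "claw": 0}

```text
t: 12.65
eef_pos: [0.4632, -0.093, 0.1695]
ee_rot: [-3.138, -0.004, -1.446]
force: [0.3, 0.8, -0.4]
width: 0.0001
gripper_force: 0.4
```

```bash
python3 ang.py
```

```text
12.7 [ 0.46324965 -0.09363202  0.16938526] [-3.1380654  -0.00374636 -1.44604146] [0.24731783 0.34943657 1.46039817] r -0.004698875318974816
188 rightmost lid col 302 ref0 316
190 rightmost lid col 302 ref0 316
192 rightmost lid col 301 ref0 315
```

```bash
cat >> ang.py <<'E'
for r in(180,186,190,196): print(r,[(int(c),a[r,c].tolist()) for c in range(284,312,2)])
E
python3 ang.py
```

```text
12.75 [ 0.4631218  -0.09331383  0.16932398] [-3.13817888 -0.00364105 -1.44688762] [-0.66427715 -0.45846865  0.2617022 ] r -0.005030374140947947
188 rightmost lid col 302 ref0 316
190 rightmost lid col 302 ref0 316
192 rightmost lid col 301 ref0 315
180 [(284, [143, 103, 93]), (286, [147, 101, 85]), (288, [153, 99, 76]), (290, [160, 98, 69]), (292, [162, 98, 71]), (294, [126, 114, 115]), (296, [81, 82, 86]), (298, [66, 66, 69]), (300, [38, 38, 39]), (302, [101, 63, 48]), (304, [170, 93, 50]), (306, [173, 94, 49]), (308, [173, 94, 49]), (310, [173, 94, 50])]
186 [(284, [49, 47, 49]), (286, [50, 48, 49]), (288, [50, 47, 49]), (290, [49, 46, 48]), (292, [116, 116, 121]), (294, [154, 154, 159]), (296, [76, 76, 80]), (298, [55, 54, 56]), (300, [39, 39, 40]), (302, [95, 62, 54]), (304, [169, 92, 51]), (306, [173, 93, 49]), (308, [173, 94, 50]), (310, [173, 94, 50])]
190 [(284, [49, 47, 48]), (286, [50, 47, 49]), (288, [50, 47, 48]), (290, [50, 47, 49]), (292, [105, 105, 109]), (294, [123, 124, 127]), (296, [69, 70, 73]), (298, [47, 45, 47]), (300, [40, 40, 40]), (302, [85, 55, 47]), (304, [169, 92, 49]), (306, [173, 95, 50]), (308, [173, 95, 50]), (310, [173, 94, 49])]
196 [(284, [87, 84, 86]), (286, [80, 78, 83]), (288, [86, 98, 132]), (290, [89, 109, 155]), (292, [84, 101, 147]), (294, [83, 84, 90]), (296, [65, 64, 68]), (298, [41, 40, 41]), (300, [55, 43, 41]), (302, [96, 49, 27]), (304, [99, 49, 22]), (306, [99, 49, 24]), (308, [99, 50, 25]), (310, [99, 49, 24])]
```

The lid's white edge is now at column 293, which is about 1.47 rad and over balance. Going straight to the catch.

Call:
servo_tool:
  targets:
    - {"xyz": [-0.2, 0, -4.0], "angular": [0, 0, 0], "claw": 0}
    - {"xyz": [-0.3, 0, -4.0], "angular": [-0.2, -0.2, 0], "claw": 0}
    - {"xyz": [3.8, 0, -1.2], "angular": [0, -8, 0], "claw": 0}
    - {"xyz": [3.5, 0, -1.6], "angular": [0, -8, 0], "claw": 0}
    - {"xyz": [2.5, 0, 0.2], "angular": [0, -7.3, 0], "claw": 0}
    - {"xyz": [2.4, 0, -0.1], "angular": [0, -7.2, 0], "claw": 0}
    - {"xyz": [2.5, 0, -0.4], "angular": [0, -7.3, 0], "claw": 0}
    - {"xyz": [2.4, 0, -0.7], "angular": [0, -7.2, 0], "claw": 0}
    - {"xyz": [1.0, 0, 2.5], "angular": [0, -5, 0], "claw": 0}
    - {"xyz": [1.3, 0, 2.4], "angular": [0, -5, 0], "claw": 0}
    - {"xyz": [1.4, 0, 2.2], "angular": [0, -5, 0], "claw": 0}
    - {"xyz": [-0.7, 0, 1.9], "angular": [0, 0, 0], "claw": 0}
    - {"xyz": [-0.7, 0, 1.9], "angular": [0, 0, 0], "claw": 0}
    - {"xyz": [-0.7, 0, 1.9], "angular": [0, 0, 0], "claw": 0}

```text
t: 14.15
eef_pos: [0.4686, -0.1562, 0.1469]
ee_rot: [3.121, 1.0, -1.467]
force: [0.1, 0.7, -0.4]
width: 0.0006
gripper_force: 0.0
```

Run:
```python
from plan import *
s=monitor.get_state();print(s["t"],s["eef_pos"],s["ee_rot"],s["force"])
p,R=now();t=p-R.apply([0,0,K]);print("tip r",(t-H)@F,"z",t[2],"want",tip(.9),"l",(t-H)@[.992,.124,0])
ths=np.linspace(.9,0,41)[1:]
e=go([T(*tip(t),60,1) for t in ths])
```

```text
14.15 [ 0.46859029 -0.15621885  0.14689496] [ 3.12122373  1.00023445 -1.46674115] [ 0.14596792  0.74469165 -0.35885435]
tip r 0.07319519220698734 z 0.15661483462581094 want (np.float64(0.08207963606556239), np.float64(0.16147228275596354)) l -0.03219287426138723
[0.2, -0.2, -1.1] [0.2, -2.7, -0.6]
[0.3, 0.0, -0.1] [0.0, 0.0, 0.0]
[0.3, 0.0, -0.1] [0.0, 0.0, 0.0]
[0.2, 0.0, -0.1] [0.0, 0.0, 0.0]
[0.3, 0.0, 0.0] [0.0, 0.0, 0.0]
[0.3, 0.0, -0.1] [0.0, 0.0, 0.0]
[0.3, 0.0, -0.1] [0.0, 0.0, 0.0]
[0.2, 0.0, 0.0] [0.0, 0.0, 0.0]
[0.3, 0.0, -0.1] [0.0, 0.0, 0.0]
[0.3, 0.0, 0.0] [0.0, 0.0, 0.0]
[0.3, 0.0, -0.1] [0.0, 0.0, 0.0]
[0.2, 0.0, 0.0] [0.0, 0.0, 0.0]
[0.3, 0.0, 0.0] [0.0, 0.0, 0.0]
[0.3, 0.0, 0.0] [0.0, 0.0, 0.0]
[0.3, 0.0, -0.1] [0.0, 0.0, 0.0]
[0.2, 0.0, 0.0] [0.0, 0.0, 0.0]
[0.3, 0.0, 0.0] [0.0, 0.0, 0.0]
[0.3, 0.0, 0.0] [0.0, 0.0, 0.0]
[0.4, 0.0, 0.1] [0.0, 0.0, 0.0]
[0.3, 0.0, 0.0] [0.0, 0.0, 0.0]
[0.3, 0.0, 0.0] [0.0, 0.0, 0.0]
[0.3, 0.0, 0.0] [0.0, 0.0, 0.0]
[0.3, 0.0, 0.1] [0.0, 0.0, 0.0]
[0.4, 0.0, 0.0] [0.0, 0.0, 0.0]
[0.3, 0.0, 0.1] [0.0, 0.0, 0.0]
[0.3, 0.0, 0.0] [0.0, 0.0, 0.0]
[0.3, 0.0, 0.1] [0.0, 0.0, 0.0]
[0.3, 0.0, 0.1] [0.0, 0.0, 0.0]
[0.3, 0.0, 0.1] [0.0, 0.0, 0.0]
[0.3, 0.0, 0.1] [0.0, 0.0, 0.0]
[0.3, 0.0, 0.1] [0.0, 0.0, 0.0]
[0.3, 0.0, 0.1] [0.0, 0.0, 0.0]
[0.3, 0.0, 0.1] [0.0, 0.0, 0.0]
[0.3, 0.0, 0.1] [0.0, 0.0, 0.0]
[0.3, 0.0, 0.1] [0.0, 0.0, 0.0]
[0.3, 0.0, 0.1] [0.0, 0.0, 0.0]
[0.3, 0.0, 0.2] [0.0, 0.0, 0.0]
[0.3, 0.0, 0.1] [0.0, 0.0, 0.0]
[0.3, 0.0, 0.2] [0.0, 0.0, 0.0]
[0.2, 0.0, 0.1] [0.0, 0.0, 0.0]
end [ 0.4777 -0.2133  0.0469] [ 3.141  1.047 -1.448]
```

Call:
servo_tool:
  targets:
    - {"xyz": [0.1, -0.1, -0.6], "angular": [0.1, -1.4, -0.3], "claw": 0}
    - {"xyz": [0.1, -0.1, -0.5], "angular": [0.1, -1.3, -0.3], "claw": 0}
    - {"xyz": [0, 0, 0], "angular": [0, 0, 0], "claw": 0}
    - {"xyz": [0, 0, 0], "angular": [0, 0, 0], "claw": 0}
    - {"xyz": [0, 0, 0], "angular": [0, 0, 0], "claw": 0}
    - {"xyz": [0, 0, 0], "angular": [0, 0, 0], "claw": 0}
    - {"xyz": [0, 0, 0], "angular": [0, 0, 0], "claw": 0}
    - {"xyz": [0, 0, 0], "angular": [0, 0, 0], "claw": 0}
    - {"xyz": [0, 0, 0], "angular": [0, 0, 0], "claw": 0}
    - {"xyz": [0, 0, 0], "angular": [0, 0, 0], "claw": 0}
    - {"xyz": [0, 0, 0], "angular": [0, 0, 0], "claw": 0}
    - {"xyz": [0, 0, 0], "angular": [0, 0, 0], "claw": 0}
    - {"xyz": [0, 0, 0], "angular": [0, 0, 0], "claw": 0}
    - {"xyz": [0, 0, 0], "angular": [0, 0, 0], "claw": 0}
    - {"xyz": [0, 0, 0], "angular": [0, 0, 0], "claw": 0}
    - {"xyz": [0, 0, 0], "angular": [0, 0, 0], "claw": 0}
    - {"xyz": [0, 0, 0], "angular": [0, 0, 0], "claw": 0}
    - {"xyz": [0, 0, 0], "angular": [0, 0, 0], "claw": 0}
    - {"xyz": [0, 0, 0], "angular": [0, 0, 0], "claw": 0}
    - {"xyz": [0, 0, 0], "angular": [0, 0, 0], "claw": 0}

```text
t: 16.15
eef_pos: [0.4723, -0.1666, 0.1528]
ee_rot: [-3.137, 1.046, -1.442]
force: [0.2, 0.3, 0.7]
width: 0.0007
gripper_force: 0.0
```

Run:
```python
from plan import *
from h import *
import time
p,R=now();t=p-R.apply([0,0,K]);print(monitor.get_state()["t"],"tip r",(t-H)@F,"z",t[2],"want",tip(.9),R.as_euler("xyz"))
fs=[];A=[]
for i in range(3):
    A.append(viewer.grab_frame("scene")["color"]);s=monitor.get_state();fs.append(s["force"])
print(np.mean(fs,0),"change between frames",[int((cv2.absdiff(A[0],A[i]).max(2)>25)[140:240,230:340].sum()) for i in(1,2)])
for th in(.7,.8,.9,1,1.1,1.2): print(th,pr("scene",[P(.142*np.cos(th),.073+.142*np.sin(th),l) for l in(.085,)]).round(1).tolist())
cv2.imwrite("pics/catch.png",cv2.resize(A[2][120:260,220:400],None,fx=4,fy=4,interpolation=cv2.INTER_CUBIC))
```

```text
16.15 tip r 0.08434143664800824 z 0.16177587720307401 want (np.float64(0.08207963606556239), np.float64(0.16147228275596354)) [-3.13699997  1.04580286 -1.44224124]
[-0.56397478 -0.42201039 -0.10985653] change between frames [80, 232]
0.7 [[254.6, 199.8]]
0.8 [[258.3, 197.4]]
0.9 [[262.4, 195.3]]
1 [[266.9, 193.5]]
1.1 [[271.8, 192.1]]
1.2 [[277.0, 191.0]]
```

```bash
cat > w.py <<'E'
from h import *
from plan import *
h=[];
for i in range(6):
    a=viewer.grab_frame("scene")["color"];hs=cv2.cvtColor(a,cv2.COLOR_BGR2HSV)
    m=((hs[...,2]>120)&(hs[...,1]<60))
    w=m[186:206,240:320];ys,xs=np.where(w)
    d=0 if i==0 else int((cv2.absdiff(a,b).max(2)>25)[140:240,230:340].sum());b=a
    print(round(monitor.get_state()["t"],2),len(xs),"cols",np.percentile(xs+240,[0,5,50]) if len(xs) else "","row",(ys[xs==xs.min()]+186).tolist() if len(xs) else "","diff",d)
E
python3 w.py
```

```text
16.35 244 cols [267. 269. 277.] row [189, 190, 191, 192] diff 0
16.4 255 cols [266. 268. 277.] row [190, 191, 192] diff 71
16.45 262 cols [265. 267. 276.] row [191, 192] diff 64
16.5 268 cols [265. 266. 275.] row [188, 189, 190, 191, 192, 193] diff 70
16.55 280 cols [264.   265.95 275.  ] row [189, 190, 191, 192, 193] diff 77
16.6 293 cols [263. 265. 274.] row [190, 191, 192, 193] diff 87
```

Call:
servo_tool:
  targets:
    - {"xyz": [0, 0, 0], "angular": [0, 0, 0], "claw": 0}
    - {"xyz": [0, 0, 0], "angular": [0, 0, 0], "claw": 0}

```text
t: 16.8
eef_pos: [0.4723, -0.1667, 0.1527]
ee_rot: [-3.137, 1.046, -1.442]
force: [0.1, 0.0, 0.2]
width: 0.0003
gripper_force: 0.3
```

```bash
python3 w.py
```

```text
16.85 301 cols [262. 264. 274.] row [192, 193] diff 0
16.9 301 cols [262. 264. 274.] row [192, 193] diff 0
16.95 301 cols [262. 264. 274.] row [192, 193] diff 0
17.0 301 cols [262. 264. 274.] row [192, 193] diff 0
17.05 301 cols [262. 264. 274.] row [192, 193] diff 0
17.1 301 cols [262. 264. 274.] row [192, 193] diff 0
```

The lid now rests still on the fingers at about 0.92 rad. Lowering at about 0.22 rad/s.

Call:
servo_tool:
  targets:
    - {"xyz": [0.2, 0, -0.1], "angular": [0, 0, 0], "claw": 0}
    - {"xyz": [0.3, 0, -0.1], "angular": [0, 0, 0], "claw": 0}
    - {"xyz": [0.3, 0, -0.1], "angular": [0, 0, 0], "claw": 0}
    - {"xyz": [0.2, 0, -0.1], "angular": [0, 0, 0], "claw": 0}
    - {"xyz": [0.3, 0, 0], "angular": [0, 0, 0], "claw": 0}
    - {"xyz": [0.3, 0, -0.1], "angular": [0, 0, 0], "claw": 0}
    - {"xyz": [0.3, 0, -0.1], "angular": [0, 0, 0], "claw": 0}
    - {"xyz": [0.2, 0, 0], "angular": [0, 0, 0], "claw": 0}
    - {"xyz": [0.3, 0, -0.1], "angular": [0, 0, 0], "claw": 0}
    - {"xyz": [0.3, 0, 0], "angular": [0, 0, 0], "claw": 0}
    - {"xyz": [0.3, 0, -0.1], "angular": [0, 0, 0], "claw": 0}
    - {"xyz": [0.2, 0, 0], "angular": [0, 0, 0], "claw": 0}
    - {"xyz": [0.3, 0, 0], "angular": [0, 0, 0], "claw": 0}
    - {"xyz": [0.3, 0, 0], "angular": [0, 0, 0], "claw": 0}
    - {"xyz": [0.3, 0, -0.1], "angular": [0, 0, 0], "claw": 0}
    - {"xyz": [0.2, 0, 0], "angular": [0, 0, 0], "claw": 0}
    - {"xyz": [0.3, 0, 0], "angular": [0, 0, 0], "claw": 0}

```text
t: 18.8
eef_pos: [0.4762, -0.1973, 0.1173]
ee_rot: [-3.137, 1.046, -1.442]
force: [-0.2, -0.2, 0.2]
width: 0.0002
gripper_force: 0.2
```

Run:
```python
from plan import *
from h import *
p,R=now();t=p-R.apply([0,0,K]);print("tip r",(t-H)@F,"z",t[2],"want",tip(.52),R.as_euler("xyz"))
A=[viewer.grab_frame("scene")["color"] for i in range(3)];print("diff",[int((cv2.absdiff(A[0],A[i]).max(2)>25)[140:240,230:340].sum()) for i in(1,2)])
m=cv2.inRange(cv2.cvtColor(A[2],cv2.COLOR_BGR2HSV),(0,0,120),(180,60,255))[150:240,230:330];ys,xs=np.where(m);i=np.argmax(ys-.5*xs)
print("lid lower-left corner",xs[i]+230,ys[i]+150)
for th in(.3,.4,.5,.55,.6): print(th,pr("scene",[P(.142*np.cos(th),.073+.142*np.sin(th),.085)]).round(1).tolist())
zz=[T(*tip(t),60,1) for t in np.linspace(.52,-.06,31)[1:]]
go(zz)
```

```text
tip r 0.11534519314456325 z 0.12636940640551747 want (np.float64(0.11264186624610638), np.float64(0.12589672553596623)) [-3.13688071  1.04572483 -1.44210557]
diff [2, 2]
lid lower-left corner 249 203
0.3 [[245.2, 211.5]]
0.4 [[246.8, 208.3]]
0.5 [[248.9, 205.3]]
0.55 [[250.1, 203.9]]
0.6 [[251.5, 202.5]]
[0.2, 0.0, 0.3] [-0.1, -0.1, 0.1]
[0.2, 0.0, 0.0] [0.0, 0.0, 0.0]
[0.3, 0.0, 0.0] [0.0, 0.0, 0.0]
[0.3, 0.0, 0.0] [0.0, 0.0, 0.0]
[0.3, 0.0, 0.0] [0.0, 0.0, 0.0]
[0.2, 0.0, 0.1] [0.0, 0.0, 0.0]
[0.3, 0.0, 0.0] [0.0, 0.0, 0.0]
[0.3, 0.0, 0.0] [0.0, 0.0, 0.0]
[0.3, 0.0, 0.1] [0.0, 0.0, 0.0]
[0.2, 0.0, 0.0] [0.0, 0.0, 0.0]
[0.3, 0.0, 0.1] [0.0, 0.0, 0.0]
[0.3, 0.0, 0.0] [0.0, 0.0, 0.0]
[0.2, 0.0, 0.1] [0.0, 0.0, 0.0]
[0.3, 0.0, 0.1] [0.0, 0.0, 0.0]
[0.3, 0.0, 0.1] [0.0, 0.0, 0.0]
[0.2, 0.0, 0.0] [0.0, 0.0, 0.0]
[0.3, 0.0, 0.1] [0.0, 0.0, 0.0]
[0.2, 0.0, 0.1] [0.0, 0.0, 0.0]
[0.3, 0.0, 0.1] [0.0, 0.0, 0.0]
[0.2, 0.0, 0.1] [0.0, 0.0, 0.0]
[0.3, 0.0, 0.1] [0.0, 0.0, 0.0]
[0.3, 0.0, 0.1] [0.0, 0.0, 0.0]
[0.2, 0.0, 0.2] [0.0, 0.0, 0.0]
[0.2, 0.0, 0.1] [0.0, 0.0, 0.0]
[0.3, 0.0, 0.1] [0.0, 0.0, 0.0]
[0.2, 0.0, 0.1] [0.0, 0.0, 0.0]
[0.3, 0.0, 0.2] [0.0, 0.0, 0.0]
[0.2, 0.0, 0.1] [0.0, 0.0, 0.0]
[0.2, 0.0, 0.1] [0.0, 0.0, 0.0]
[0.3, 0.0, 0.2] [0.0, 0.0, 0.0]
end [ 0.4781 -0.2131  0.0375] [ 3.141  1.048 -1.446]
```

The lid follows as planned, at about 0.53 rad. Continuing.

Call:
servo_tool:
  targets:
    - {"xyz": [0.2, 0, 0.1], "angular": [0, 0, 0], "claw": 0}
    - {"xyz": [0.2, 0, 0.1], "angular": [0, 0, 0], "claw": 0}
    - {"xyz": [0.3, 0, 0.1], "angular": [0, 0, 0], "claw": 0}
    - {"xyz": [0.3, 0, 0], "angular": [0, 0, 0], "claw": 0}
    - {"xyz": [0.3, 0, 0], "angular": [0, 0, 0], "claw": 0}
    - {"xyz": [0.2, 0, 0.1], "angular": [0, 0, 0], "claw": 0}
    - {"xyz": [0.3, 0, 0], "angular": [0, 0, 0], "claw": 0}
    - {"xyz": [0.3, 0, 0], "angular": [0, 0, 0], "claw": 0}
    - {"xyz": [0.3, 0, 0.1], "angular": [0, 0, 0], "claw": 0}
    - {"xyz": [0.2, 0, 0], "angular": [0, 0, 0], "claw": 0}
    - {"xyz": [0.3, 0, 0.1], "angular": [0, 0, 0], "claw": 0}
    - {"xyz": [0.3, 0, 0], "angular": [0, 0, 0], "claw": 0}
    - {"xyz": [0.2, 0, 0.1], "angular": [0, 0, 0], "claw": 0}
    - {"xyz": [0.3, 0, 0.1], "angular": [0, 0, 0], "claw": 0}
    - {"xyz": [0.3, 0, 0.1], "angular": [0, 0, 0], "claw": 0}
    - {"xyz": [0.2, 0, 0], "angular": [0, 0, 0], "claw": 0}

```text
t: 20.55
eef_pos: [0.4779, -0.2103, 0.0763]
ee_rot: [-3.137, 1.046, -1.443]
force: [-0.3, -0.4, 0.3]
width: 0.0001
gripper_force: 0.2
```

Call:
servo_tool:
  targets:
    - {"xyz": [0.2, 0, 0.1], "angular": [0, 0, 0], "claw": 0}
    - {"xyz": [0.2, 0, 0.1], "angular": [0, 0, 0], "claw": 0}
    - {"xyz": [0.2, 0, 0.1], "angular": [0, 0, 0], "claw": 0}
    - {"xyz": [0.2, 0, 0.1], "angular": [0, 0, 0], "claw": 0}
    - {"xyz": [0.2, 0, 0.1], "angular": [0, 0, 0], "claw": 0}
    - {"xyz": [0.2, 0, 0.1], "angular": [0, 0, 0], "claw": 0}
    - {"xyz": [0.2, 0, 0.1], "angular": [0, 0, 0], "claw": 0}
    - {"xyz": [0.2, 0, 0.1], "angular": [0, 0, 0], "claw": 0}
    - {"xyz": [0.2, 0, 0.1], "angular": [0, 0, 0], "claw": 0}

```text
t: 21.45
eef_pos: [0.4781, -0.2116, 0.0563]
ee_rot: [-3.137, 1.046, -1.442]
force: [-0.5, -0.8, -0.4]
width: 0.0003
gripper_force: 0.5
```

```bash
cat > c.py <<'E'
from plan import *
from h import *
p,R=now();t=p-R.apply([0,0,K]);print(monitor.get_state()["t"],"tip r",(t-H)@F,"z",t[2],"want0",tip(0),monitor.get_state()["force"])
A=[viewer.grab_frame("scene")["color"] for i in range(3)];print("diff",[int((cv2.absdiff(A[0],A[i]).max(2)>25)[140:240,230:340].sum()) for i in(1,2)])
m=cv2.inRange(cv2.cvtColor(A[2],cv2.COLOR_BGR2HSV),(0,0,120),(180,60,255))[150:240,230:330];ys,xs=np.where(m);i=np.argmax(ys-.5*xs)
print("lid lower-left corner",xs[i]+230,ys[i]+150)
for th in(0,.05,.1,.2): print(th,pr("scene",[P(.142*np.cos(th),.073+.142*np.sin(th),.085)]).round(1).tolist())
cv2.imwrite("pics/c.png",cv2.resize(A[2][120:260,200:400],None,fx=4,fy=4,interpolation=cv2.INTER_CUBIC))
E
python3 c.py
```

```text
21.45 tip r 0.12973058481019356 z 0.06534170029496768 want0 (np.float64(0.1314115427318801), np.float64(0.055339745962155615)) [-0.45310812 -0.84380649 -0.36927359]
diff [0, 0]
lid lower-left corner 243 217
0 [[243.7, 221.3]]
0.05 [[243.7, 219.7]]
0.1 [[243.7, 218.0]]
0.2 [[244.2, 214.7]]
```

Call:
servo_tool:
  targets:
    - {"xyz": [0.2, 0, 0.1], "angular": [0, 0, 0], "claw": 0}
    - {"xyz": [0.1, 0, 0.1], "angular": [0, 0, 0], "claw": 0}
    - {"xyz": [0.2, 0, 0.1], "angular": [0, 0, 0], "claw": 0}
    - {"xyz": [0.1, 0, 0.1], "angular": [0, 0, 0], "claw": 0}
    - {"xyz": [0.2, 0, 0.1], "angular": [0, 0, 0], "claw": 0}
    - {"xyz": [0.2, 0, 0.1], "angular": [0, 0, 0], "claw": 0}
    - {"xyz": [0.2, 0, 0.1], "angular": [0, 0, 0], "claw": 0}
    - {"xyz": [0.2, 0, 0.1], "angular": [0, 0, 0], "claw": 0}
    - {"xyz": [0.2, 0, 0.1], "angular": [0, 0, 0], "claw": 0}

```text
t: 22.5
eef_pos: [0.4782, -0.2116, 0.038]
ee_rot: [-3.137, 1.046, -1.442]
force: [-0.6, 0.1, 0.0]
width: 0.0005
gripper_force: 0.0
```

```bash
python3 c.py
```

```text
22.5 tip r 0.1297952701869163 z 0.04703778571907477 want0 (np.float64(0.1314115427318801), np.float64(0.055339745962155615)) [-0.56882634  0.05463151  0.04287644]
diff [0, 0]
lid lower-left corner 243 220
0 [[243.7, 221.3]]
0.05 [[243.7, 219.7]]
0.1 [[243.7, 218.0]]
0.2 [[244.2, 214.7]]
```

View pics/c.png

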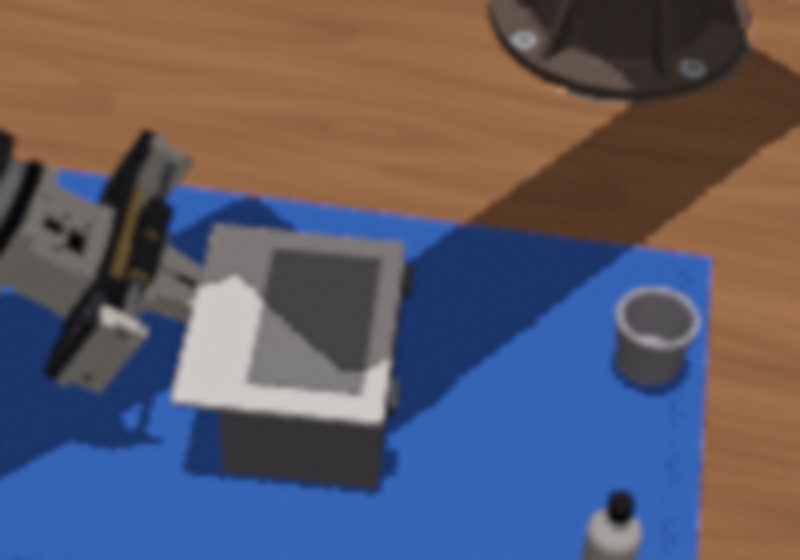

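The lid lies flat on the case, front corner at (175,402), with the fingers under the lip at (190,290). Cup and bottle are in place. I'll lower a little more, check that nothing changes, then withdraw.

Call:
servo_tool:
  targets:
    - {"xyz": [0.2, 0, 0.1], "angular": [0, 0, 0], "claw": 0}
    - {"xyz": [0.2, 0, 0.1], "angular": [0, 0, 0], "claw": 0}
    - {"xyz": [0.2, 0, 0.1], "angular": [0, 0, 0], "claw": 0}

```text
t: 22.95
eef_pos: [0.4783, -0.2122, 0.0313]
ee_rot: [-3.137, 1.046, -1.442]
force: [0.1, 0.3, 0.8]
width: 0.0008
gripper_force: 0.0
```

```bash
cp pics/c.png pics/c_prev.png; python3 c.py; python3 -c "
import cv2;a=cv2.imread('pics/c.png');b=cv2.imread('pics/c_prev.png');print('lid change',int((cv2.absdiff(a,b).max(2)>25)[220:420,260:420].sum()))"
```

```text
22.95 tip r 0.1303222103390673 z 0.04031906120875618 want0 (np.float64(0.1314115427318801), np.float64(0.055339745962155615)) [0.09838608 0.30715111 0.77858682]
diff [1, 0]
lid lower-left corner 243 220
0 [[243.7, 221.3]]
0.05 [[243.7, 219.7]]
0.1 [[243.7, 218.0]]
0.2 [[244.2, 214.7]]
lid change 527
```

Call:
servo_tool:
  targets:
    - {"xyz": [0.5, 0, -0.9], "angular": [0, 0, 0], "claw": 0}
    - {"xyz": [0.5, 0, -0.9], "angular": [0, 0, 0], "claw": 0}
    - {"xyz": [0.5, 0, -0.9], "angular": [0, 0, 0], "claw": 0}
    - {"xyz": [0.5, 0, -0.9], "angular": [0, 0, 0], "claw": 0}
    - {"xyz": [0.5, 0, -0.9], "angular": [0, 0, 0], "claw": 0}
    - {"xyz": [0.5, 0, -0.9], "angular": [0, 0, 0], "claw": 0}
    - {"xyz": [0.5, 0, -0.9], "angular": [0, 0, 0], "claw": 0}
    - {"xyz": [-2.6, 0, -1.5], "angular": [0, 0, 0], "claw": 0}
    - {"xyz": [-2.6, 0, -1.5], "angular": [0, 0, 0], "claw": 0}
    - {"xyz": [-2.6, 0, -1.5], "angular": [0, 0, 0], "claw": 0}
    - {"xyz": [0, 0, 0], "angular": [0, 0, 0], "claw": 0}
    - {"xyz": [0, 0, 0], "angular": [0, 0, 0], "claw": 0}

```text
t: 24.3
eef_pos: [0.4873, -0.2842, 0.1238]
ee_rot: [-3.134, 1.044, -1.44]
force: [0.3, 0.1, 0.3]
width: 0.0007
gripper_force: 0.0
```

```bash
python3 c.py
python3 - <<'E'
from h import *
from station import viewer
a=viewer.grab_frame("scene")["color"];b=cv2.imread("pics/scene0.png")
d=cv2.absdiff(a,b).max(2)>30
for n,(x,y) in dict(cup=(363,204),bottle=(353,257),spool=(176,228)).items(): print(n,int(d[y-14:y+14,x-14:x+14].sum()))
k=cv2.inRange(a,(0,0,0),(45,45,45))[210:245,160:195];ys,xs=np.where(k);k0=cv2.inRange(b,(0,0,0),(45,45,45))[210:245,160:195];y0,x0=np.where(k0)
print("spool centre",xs.mean(),ys.mean(),x0.mean(),y0.mean())
E
```

```text
24.3 tip r 0.20287187493497402 z 0.13280289963222966 want0 (np.float64(0.1314115427318801), np.float64(0.055339745962155615)) [0.2529451  0.1092093  0.26849658]
diff [0, 6]
lid lower-left corner 243 220
0 [[243.7, 221.3]]
0.05 [[243.7, 219.7]]
0.1 [[243.7, 218.0]]
0.2 [[244.2, 214.7]]
cup 0
bottle 0
spool 319
spool centre 15.373937677053824 17.89518413597734 15.561728395061728 18.419753086419753
```

```bash
python3 -c "
from station import order;print(order.job_done())"
```

```text
the job is handed in; nothing more can be done
None
```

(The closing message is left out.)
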